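# Seat the rocking canister lid

### The job

One of the four look-alike canisters in the blue caddy has a lid that is not seated. Press lightly with a fingertip near the rim of one lid after another until you find the one that rocks under your finger, then press that lid down in its middle until it is fully home and level. Only light pressure on the sound lids: do not push them hard, and do not pry up, lift or shift anything, neither lids nor the things standing around.

Things in the scene. Friction and masses are not known exactly. Their poses are not given: they have to be found in the camera images.
- caddy: Blue plastic caddy, fixed: square tray 240 mm wide, rim 34 mm high, with 4 places 112 mm apart in a 2 x 2 square. Origin: centre of its underside; x, y along its sides, z up. On each place a white canister stands upright and fixed, all alike, each with a flat white lid. Which place has the unseated lid changes from run to run.
- spot_1 (a point): Middle of the lid on one of the caddy's four places; z up. Lid: round, white, 90 mm diameter, 22 mm deep, flat top, a small grey thumb tab at its rim (decoration, points anywhere). The point lies 126 mm above the counter; the real lid top is up to 4 mm higher or lower, which says nothing about its being seated.
- spot_2 (a point): Middle of the lid on one of the caddy's four places; z up. Lid: round, white, 90 mm diameter, 22 mm deep, flat top, a small grey thumb tab at its rim (decoration, points anywhere). The point lies 126 mm above the counter; the real lid top is up to 4 mm higher or lower, which says nothing about its being seated.
- spot_3 (a point): Middle of the lid on one of the caddy's four places; z up. Lid: round, white, 90 mm diameter, 22 mm deep, flat top, a small grey thumb tab at its rim (decoration, points anywhere). The point lies 126 mm above the counter; the real lid top is up to 4 mm higher or lower, which says nothing about its being seated.
- spot_4 (a point): Middle of the lid on one of the caddy's four places; z up. Lid: round, white, 90 mm diameter, 22 mm deep, flat top, a small grey thumb tab at its rim (decoration, points anywhere). The point lies 126 mm above the counter; the real lid top is up to 4 mm higher or lower, which says nothing about its being seated.
- loose (a joint): How far the unseated lid (wherever it stands) is pressed down, m: 0 as found, 0.007 fully home, negative if pried up. A stiff push fit: stays where pushed. It takes about 12 N exactly in the middle, about 16 N if 10 mm off the middle, and much more near the rim, where it only rocks. Once home it no longer rocks.
- rock_x (a joint): Tilt of the unseated lid about its own x axis, rad; 0 level. Pressing lightly (3 to 5 N) some 30 to 35 mm from its middle, on any side, rocks it up to 0.17 rad about one or both axes, the pressed rim going down some 5 mm and the far one up; it springs back level when let go.
- rock_y (a joint): Tilt of the unseated lid about its own y axis (square to the other), rad; 0 level.
- sound_a (a joint): How far one of the three sound lids (wherever it stands) is being pressed into its springy seal, m: 0 at rest, 0.36 mm for each N of push, straight down without rocking; springs back. Over 0.005 (14 N) it has been pushed too hard.
- sound_b (a joint): How far one of the three sound lids (wherever it stands) is being pressed into its springy seal, m: 0 at rest, 0.36 mm for each N of push, straight down without rocking; springs back. Over 0.005 (14 N) it has been pushed too hard.
- sound_c (a joint): How far one of the three sound lids (wherever it stands) is being pressed into its springy seal, m: 0 at rest, 0.36 mm for each N of push, straight down without rocking; springs back. Over 0.005 (14 N) it has been pushed too hard.
- dropper: Amber bottle with black cap, 36 mm diameter, 135 mm tall, standing loose in the middle of the caddy between the four canisters (its top about 149 mm above the counter). Origin: centre of its underside. Leave alone.
- basin: Empty grey plastic basin, 340 x 260 x 120 mm high, loose on the counter. Origin: centre of its underside. Leave alone.
- spoon: Wooden spoon, 280 mm long, lying on the counter along its own x. Leave alone.
- scraper: Red scraper, 260 mm long, lying on the counter along its own x. Leave alone.
- detergent: Green bottle with blue cap, 72 mm diameter, 210 mm tall, upright. Origin: centre of its underside. Leave alone.
- mug: Blue mug, 82 mm diameter, 90 mm tall, upright. Origin: centre of its underside. Leave alone.
- jar: Glass jar with brass cap, 72 mm diameter, 100 mm tall, upright. Origin: centre of its underside. Leave alone.

How it is judged:
By the outcome, as a careful person would: the job done as asked, in the order asked, and still so for the second after the job is handed in, with the robot touching nothing.
It also fails if it takes over 48 s, if anything falls off the work surface, if the arm or the gripper's body presses on something with over 40 N, if the wrist force passes 120 N, or if a joint passes its speed limit or range.

### The arm

A 6-joint arm with a two-finger parallel gripper is mounted at the origin on the work surface. World frame = base frame: x ahead of the robot, y to its left, z up, the work surface at z = 0. Lengths are in m, angles in rad, forces in N, time in s.
With the tool pointing down it reaches from about 0.375 to 0.9 m from the base axis. Payload 3.1 kg.
Tool frame: the origin (TCP) lies between the finger pads; the fingertips stand 22 mm ahead of it and the grasp point (between the pads) lies 3 mm ahead of it; z points along the fingers, y is the direction in which the jaws open and shut (so a half turn about z gives the same grasp; the last joint's range is limited). The gripper opens to 85 mm and grips with 20 to 120 N. Pads are 22 mm wide; open, the fingers measure 114 mm over their backs; the gripper's body (76 mm by 85 mm) begins 54 mm behind the grasp point. The pads swing forward as they close: fully open they stand 13 mm farther back than shut.
Start: joints at [-1.304, 0.527, 1.433, -0, 1.181, -0.178], TCP at [0.27, -0.564, 0.253] pointing down, gripper open.
Joint ranges: [-3.08, 3.08], [-0.75, 2.2], [0.22, 2.44], [-1.43, 4.57], [0, 2.65], [-2.85, 2.85]. Speed limits (rad/s): [2.79, 2.79, 3.14, 3.14, 3.14, 3.14].

### API

Orientations are given as a unit quaternion [x, y, z, w].
In Python, from station import status, snapshot, manip gives the robot as it stands.
- The arm moves only by the tool move_arm, never from a script. Its argument "plan" is a list that holds one entry, the list of rows, each a list of 7 numbers: the turn, a rotation vector about the tool's x, y, z scaled (see below), then the shift along the tool's x, y, z scaled (see below), then the closure, from 0 (fully open) to 1 (shut). A call has exactly 8 rows; each row is the pose to reach, as a shift and turn from the pose commanded when the call began, along the tool's axes at that moment; what a row does not reach only later rows make up. The controller multiplies each number of a shift by 100 mm and each number of a turn by pi/4 rad. A row lasts 1/8 s, in which the tool goes at most 62.5 mm and 10.7 degrees, less where a joint would pass 70% of its speed; a pose out of reach is approached as far as the arm can. A call with a number of a shift or a turn outside -1 to 1 is refused whole. A call with a gripper value outside its range is refused whole. The fingers move at their own pace and stop on an object; "force" is the grip in N (left out, the last holds). Time passes only in rows, so rows that repeat a pose let the fingers close, or fill a call up. It gives the time, the measured TCP pose, the force and the opening at its end, in the units of the state.
- status.sense(): the state, without advancing time (a new reading comes with each control period).
- snapshot(name): name is "scene" or "top"; returns a dict with "img" (480x640x3 uint8, red, green, blue), "depth" (480x640 float32, m along the optical axis (not along the pixel's ray), 0 where there is no reading), "mtx" (3x3 intrinsics, pixels), "T" (4x4, takes a point from camera to world coordinates). Camera axes: x right, y up, looking along -z (the intrinsics and any distortion apply to the point x, -y, -z); pixel columns grow to the right and rows downward; lengths in m; the calibration is good to about 2 mm. A picture is of the moment at which its call begins.
- manip.sign_off(): hands the job in, once; it reports no verdict.
The state is a dict: "t": time; "q": joint angles; "qd": joint speeds; "tau": joint torques, N m; "tcp_pos": TCP position; "tool_rot": TCP orientation; "force": force on the tool from outside, world axes, zero at the start; "ft_torque": the same for the moment, N m; "finger_gap": opening from 0.0 (shut) to 1.0 (fully open).
Only numpy, scipy, OpenCV 4.12 (cv2) and the standard library are available. Lean on these libraries where they do the work, as an engineer would, in place of code of your own. Each camera call takes 0.05 s, during which the arm holds its last target. There are 200 camera calls.

## Working session

There is one attempt and no reset: what is moved stays moved. The work goes in short steps, Python scripts to look and compute and a tool call to move; the robot and the scene stay as the last step left them, time stands still between calls to the robot, and variables do not carry over. Pictures are saved under pics/ and viewed, on a budget of 10 in all, crops included, one or two more only if the job needs it, and the job is handed in when it is done.

Besides the shell and the picture viewer there is one more tool, called after "Emit:" by a JSON object that holds its "name" and its "arguments", one argument or row to a line. move_arm: Moves the arm, as the interface text tells. Its arguments: {"type":"object","properties":{"plan":{"type":"array"},"force":{"type":"number"}},"required":["plan"]}

```bash
mkdir -p pics; ls; python3 - <<'E'
from station import status, snapshot
import cv2, numpy as np
for n in ("top","scene"):
    s=snapshot(n); cv2.imwrite(f"pics/{n}0.png",s["img"][:,:,::-1]); np.savez(f"{n}0.npz",**s); print(n,s["mtx"],s["T"].round(3))
print(status.sense())
E
```

```text
pics
top [[484.11157183   0.         315.21595082]
 [  0.         484.11157183 239.66138353]
 [  0.           0.           1.        ]] [[ 0.024  0.979 -0.202  0.214]
 [-1.     0.023 -0.008 -0.006]
 [-0.003  0.202  0.979  1.604]
 [ 0.     0.     0.     1.   ]]
scene [[510.89398617   0.         320.10382444]
 [  0.         510.89398617 237.65054623]
 [  0.           0.           1.        ]] [[ 0.431 -0.723  0.54   1.327]
 [ 0.902  0.336 -0.271 -0.402]
 [ 0.014  0.603  0.797  1.285]
 [ 0.     0.     0.     1.   ]]
{'t': 0.1, 'q': array([-1.30349725e+00,  5.28416637e-01,  1.43376318e+00, -4.10200536e-05,
        1.18144464e+00, -1.78508956e-01]), 'qd': array([-3.00378849e-04, -8.41200094e-04, -2.56552904e-03, -7.15623617e-04,
        1.61307392e-05, -1.43573672e-03]), 'tau': array([ 1.89808566e-04, -4.43306243e+01, -1.78586161e+01, -2.47436674e-04,
        3.89071574e-03,  9.89029445e-07]), 'tcp_pos': array([ 0.26934034, -0.5633111 ,  0.25240826]), 'tool_rot': array([ 9.75257364e-01,  2.21070220e-01, -6.40346262e-05, -1.01406047e-03]), 'force': array([ 0.17072789, -0.61139031, -0.18093489]), 'ft_torque': array([ 0.02087172,  0.03610864, -0.00498097]), 'finger_gap': 0.9982596934146164}
```

View pics/top0.png

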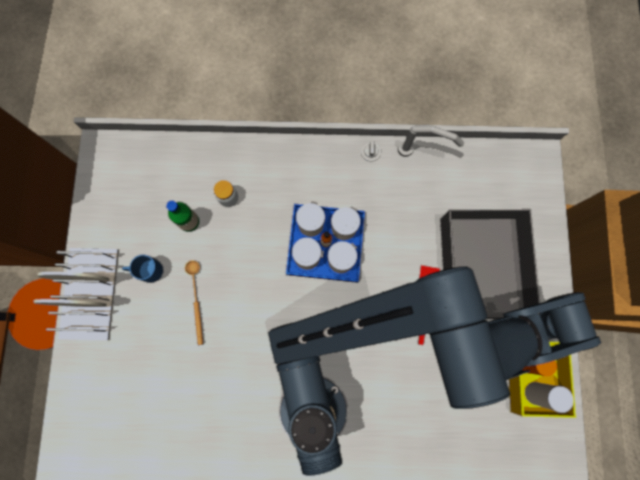

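View pics/scene0.png

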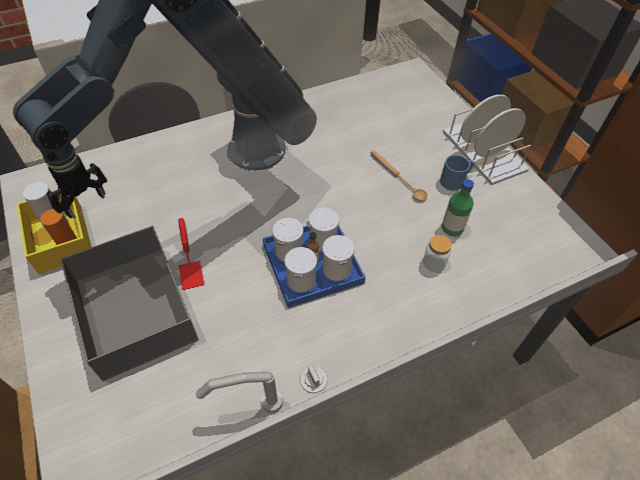

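The top view shows the caddy around (327,243) with lids near (311,217), (346,221), (307,252) and (342,256). The dropper is at (326,240). The scene view shows the same four lids. I'll measure them from the depth images.

```bash
cat > h.py <<'E'
import numpy as np, cv2
from scipy.spatial.transform import Rotation as R
def cloud(s):
    d=s["depth"]; K=s["mtx"]; v,u=np.mgrid[:480,:640]
    p=np.stack([(u-K[0,2])/K[0,0]*d,-(v-K[1,2])/K[1,1]*d,-d],-1)
    P=p@s["T"][:3,:3].T+s["T"][:3,3]; P[d==0]=np.nan; return P
E
python3 - <<'E'
from h import *
for n in("top","scene"):
    s=np.load(n+"0.npz"); P=cloud(s); im=s["img"].astype(int)
    with np.errstate(invalid='ignore'):
        reg=(P[...,0]>.35)&(P[...,0]<.85)&(abs(P[...,1])<.25)
        m=reg&(P[...,2]>.115)&(P[...,2]<.138)&(im.min(-1)>120)
    N,L,st,c=cv2.connectedComponentsWithStats(cv2.erode(m.astype(np.uint8),np.ones((2,2))))
    for i in range(1,N):
        if st[i,4]>80:
            q=P[L==i]; (cx,cy),r=cv2.minEnclosingCircle(q[:,:2].astype(np.float32))
            A=np.c_[q[:,:2]-q[:,:2].mean(0),np.ones(len(q))]; f=np.linalg.lstsq(A,q[:,2],rcond=None)[0]
            print(n,c[i].round(),len(q),"circ",round(cx,4),round(cy,4),round(r,4),"z",np.median(q[:,2]).round(4),"tilt",f[:2].round(3),"mean",q[:,:2].mean(0).round(4))
    with np.errstate(invalid='ignore'):
        d=reg&(P[...,2]>.14)&(P[...,2]<.16); print("dropper",P[d].mean(0),P[d].max(0),d.sum())
        b=reg&(P[...,2]>.025)&(P[...,2]<.04)&(im[...,2]>im[...,0]+50)
        print("caddy",cv2.minAreaRect(P[b][:,:2].astype(np.float32)),np.median(P[b][:,2]))
E
```

```text
top [311. 217.] 539 circ 0.5956 0.0235 0.0467 z 0.1281 tilt [ 0.005 -0.001] mean [0.5917 0.0222]
top [346. 221.] 552 circ 0.585 -0.0906 0.0461 z 0.123 tilt [-0.     0.005] mean [ 0.5819 -0.0891]
top [307. 252.] 569 circ 0.481 0.0304 0.0441 z 0.1264 tilt [0.013 0.006] mean [0.4798 0.0318]
top [343. 256.] 583 circ 0.4713 -0.0811 0.044 z 0.1256 tilt [0.003 0.003] mean [ 0.4706 -0.0798]
dropper [ 0.53496486 -0.02804585  0.14782374] [ 0.54316295 -0.02024248  0.15351932] 30
caddy ((0.5325367450714111, -0.026917800307273865), (0.23952071368694305, 0.2397623360157013), 85.28031921386719) 0.032884979820941185
scene [324. 219.] 516 circ 0.4869 0.0315 0.0455 z 0.127 tilt [ 0.001 -0.012] mean [0.4881 0.0316]
scene [288. 230.] 531 circ 0.477 -0.0797 0.044 z 0.1266 tilt [0.004 0.001] mean [ 0.4793 -0.08  ]
scene [339. 248.] 595 circ 0.5976 0.0223 0.0447 z 0.1289 tilt [ 0.005 -0.003] mean [0.5998 0.0226]
scene [301. 260.] 617 circ 0.5893 -0.0882 0.0439 z 0.1242 tilt [-0.001 -0.005] mean [ 0.5907 -0.0895]
dropper [ 0.53975199 -0.03059798  0.1478668 ] [ 0.54970914 -0.02173649  0.15420895] 34
caddy ((0.5360862016677856, -0.02900122106075287), (0.23981985449790955, 0.24181683361530304), 85.24505615234375) 0.03404638876191335
```

Emit:
{"name": "move_arm", "arguments": {
  "plan": [
    [[0, 0, 0, 0.45, -0.435, 0, 1], [0, 0, 0, 0.9, -0.87, 0, 1], [0, 0, 0, 0.9, -0.87, 0, 1], [0, 0, 0, 0.9, -0.87, 0, 1], [0, 0, 0, 0.9, -0.87, 0, 1], [0, 0, 0, 0.9, -0.87, 0, 1], [0, 0, 0, 0.9, -0.87, 0, 1], [0, 0, 0, 0.9, -0.87, 0, 1]]
  ],
  "force": 40
}}

```text
t: 1.1
tcp_pos: [0.313, -0.4469, 0.2532]
tool_rot: [0.975, 0.221, -0.0, -0.0]
force: [0.3, 0.1, 0.3]
finger_gap: -0.002
```

Emit:
{"name": "move_arm", "arguments": {
  "plan": [
    [[0, 0, 0, 0.3, -0.29, 0, 1], [0, 0, 0, 0.6, -0.58, 0, 1], [0, 0, 0, 0.9, -0.87, 0, 1], [0, 0, 0, 0.9, -0.87, 0, 1], [0, 0, 0, 0.9, -0.87, 0, 1], [0, 0, 0, 0.9, -0.87, 0, 1], [0, 0, 0, 0.9, -0.87, 0, 1], [0, 0, 0, 0.9, -0.87, 0, 1]]
  ]
}}

```text
t: 2.1
tcp_pos: [0.3567, -0.3298, 0.2532]
tool_rot: [0.975, 0.221, -0.0, -0.0]
force: [-0.5, 0.9, 0.1]
finger_gap: 0.001
```

Emit:
{"name": "move_arm", "arguments": {
  "plan": [
    [[0, 0, 0, 0.3, -0.29, 0, 1], [0, 0, 0, 0.6, -0.58, 0, 1], [0, 0, 0, 0.9, -0.87, 0, 1], [0, 0, 0, 0.9, -0.87, 0, 1], [0, 0, 0, 0.9, -0.87, 0, 1], [0, 0, 0, 0.9, -0.87, 0, 1], [0, 0, 0, 0.9, -0.87, 0, 1], [0, 0, 0, 0.9, -0.87, 0, 1]]
  ]
}}

```text
t: 3.1
tcp_pos: [0.4004, -0.2126, 0.2532]
tool_rot: [0.975, 0.22, -0.0, 0.0]
force: [-0.4, 0.6, 1.1]
finger_gap: -0.003
```

Emit:
{"name": "move_arm", "arguments": {
  "plan": [
    [[0, 0, 0, 0.3, -0.29, 0, 1], [0, 0, 0, 0.6, -0.58, 0.2, 1], [0, 0, 0, 0.9, -0.87, 0.4, 1], [0, 0, 0, 0.9, -0.87, 0.7, 1], [0, 0, 0, 0.9, -0.87, 0.7, 1], [0, 0, 0, 0.9, -0.87, 0.7, 1], [0, 0, 0, 0.9, -0.87, 0.7, 1], [0, 0, 0, 0.9, -0.87, 0.7, 1]]
  ]
}}

```text
t: 4.1
tcp_pos: [0.4447, -0.0953, 0.1841]
tool_rot: [0.975, 0.221, 0.001, 0.001]
force: [0.1, -0.1, 0.2]
finger_gap: -0.0
```

```bash
cat >> h.py <<'E'
def show():
    from station import status
    s=status.sense(); r=R.from_quat(s["tool_rot"]); print("t",s["t"],"tcp",s["tcp_pos"].round(4),"F",s["force"].round(2),"gap",round(s["finger_gap"],3),"zaxis",r.apply([0,0,1]).round(4),"x",r.apply([1,0,0]).round(3))
    c=np.array([.5347,-.0285]); ex=np.array([.9966,-.0826]); ey=np.array([.0826,.9966])
    for n,a,b,k in(("D",-1,-1,-1),("B",1,-1,1),("A",1,1,1),("C",-1,1,-1)):
        m=c+.056*(a*ex+b*ey)
        for w,o in(("rim",k*.033),("mid",0)):
            p=np.r_[m,s["tcp_pos"][2]]+o*r.apply([1,0,0]); print(n,w,p[:2].round(4),"shift",(r.inv().apply(p-s["tcp_pos"])*10).round(3))
    return s
E
python3 - <<'E'
from h import *; from station import snapshot
show(); s=snapshot("scene"); i=s["img"][150:330,200:440,::-1]; cv2.imwrite("pics/s1.png",cv2.resize(i,None,fx=3,fy=3,interpolation=cv2.INTER_CUBIC))
E
```

```text
t 4.1 tcp [ 0.4447 -0.0953  0.1841] F [ 0.13 -0.13  0.16] gap -0.0 zaxis [ 1.7e-03 -8.0e-04 -1.0e+00] x [0.903 0.43  0.001]
D rim [ 0.4445 -0.0939] shift [ 0.004 -0.014  0.   ]
D mid [ 0.4743 -0.0797] shift [ 0.334 -0.014  0.   ]
B rim [ 0.6157 -0.0747] shift [1.632 0.55  0.002]
B mid [ 0.5859 -0.0889] shift [1.302 0.55  0.002]
A rim [0.6249 0.0369] shift [ 2.196e+00 -4.180e-01  2.000e-03]
A mid [0.5951 0.0227] shift [ 1.866 -0.418  0.002]
C rim [0.4537 0.0177] shift [ 0.568 -0.981 -0.   ]
C mid [0.4835 0.0319] shift [ 0.898 -0.981 -0.   ]
```

View pics/s1.png

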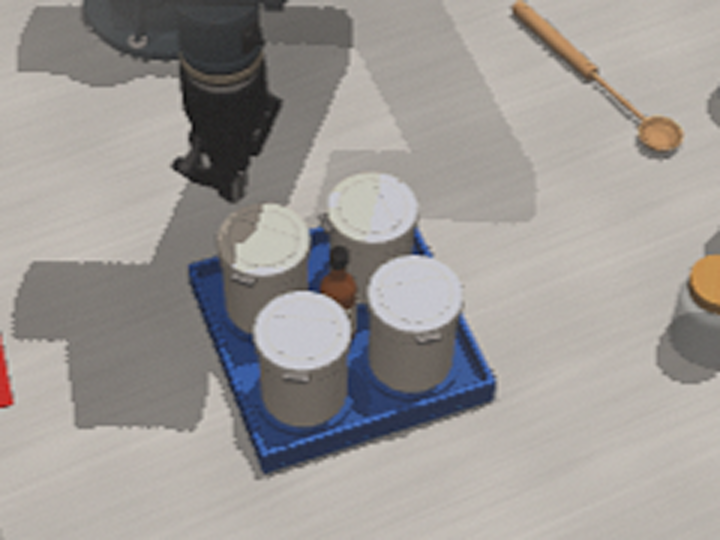

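The crop shows the shut fingertips near crop (235,195), above the outer rim of lid D at (263,240). The dropper stands clear at (338,265). Now the first light probe.

Emit:
{"name": "move_arm", "arguments": {
  "plan": [
    [[0, 0, 0, 0, -0.01, 0.1, 1], [0, 0, 0, 0, -0.01, 0.2, 1], [0, 0, 0, 0, -0.01, 0.28, 1], [0, 0, 0, 0, -0.01, 0.31, 1], [0, 0, 0, 0, -0.01, 0.33, 1], [0, 0, 0, 0, -0.01, 0.35, 1], [0, 0, 0, 0, -0.01, 0.35, 1], [0, 0, 0, 0, -0.01, 0.35, 1]]
  ]
}}

```text
t: 5.15
tcp_pos: [0.444, -0.0938, 0.1485]
tool_rot: [0.975, 0.221, 0.0, 0.0]
force: [0.0, -0.6, 0.1]
finger_gap: -0.001
```

Emit:
{"name": "move_arm", "arguments": {
  "plan": [
    [[0, 0, 0, 0, 0, 0.01, 1], [0, 0, 0, 0, 0, 0.015, 1], [0, 0, 0, 0, 0, 0.02, 1], [0, 0, 0, 0, 0, 0.02, 1], [0, 0, 0, 0, 0, 0.02, 1], [0, 0, 0, 0, 0, 0.02, 1], [0, 0, 0, 0, 0, 0.02, 1], [0, 0, 0, 0, 0, 0.02, 1]]
  ]
}}

```text
t: 6.15
tcp_pos: [0.444, -0.0939, 0.1464]
tool_rot: [0.975, 0.221, 0.0, 0.0]
force: [-1.2, 0.0, 3.6]
finger_gap: -0.001
```

Emit:
{"name": "move_arm", "arguments": {
  "plan": [
    [[0, 0, 0, 0, 0, 0.006, 1], [0, 0, 0, 0, 0, 0.006, 1], [0, 0, 0, 0, 0, 0.006, 1], [0, 0, 0, 0, 0, 0.006, 1], [0, 0, 0, 0, 0, 0.006, 1], [0, 0, 0, 0, 0, 0.006, 1], [0, 0, 0, 0, 0, 0.006, 1], [0, 0, 0, 0, 0, 0.006, 1]]
  ]
}}

```text
t: 7.15
tcp_pos: [0.444, -0.0939, 0.1458]
tool_rot: [0.975, 0.221, 0.0, 0.0]
force: [0.0, 0.4, 5.8]
finger_gap: -0.0
```

```bash
cat >> h.py <<'E'
def tilt(ctr):
    from station import snapshot
    for n in("top","scene"):
        s=snapshot(n); P=cloud(s); im=s["img"].astype(int)
        with np.errstate(invalid='ignore'): m=(np.hypot(P[...,0]-ctr[0],P[...,1]-ctr[1])<.045)&(abs(P[...,2]-.126)<.012)&(im.min(-1)>60)
        q=P[m]; A=np.c_[q[:,:2]-ctr,np.ones(len(q))]; f=np.linalg.lstsq(A,q[:,2],rcond=None)[0]; print(n,len(q),"tilt xy",f[:2].round(3),"z",f[2].round(4))
E
python3 -c "
from h import *
show(); tilt(np.array([.4743,-.0797]))"
```

```text
t 7.15 tcp [ 0.444  -0.0939  0.1458] F [0.04 0.39 5.76] gap -0.0 zaxis [ 4.e-04 -2.e-04 -1.e+00] x [0.902 0.431 0.   ]
D rim [ 0.4445 -0.0939] shift [0.004 0.003 0.   ]
D mid [ 0.4743 -0.0797] shift [0.334 0.003 0.   ]
B rim [ 0.6157 -0.0747] shift [1.631e+00 5.670e-01 1.000e-03]
B mid [ 0.5859 -0.0889] shift [1.301e+00 5.670e-01 1.000e-03]
A rim [0.6249 0.0369] shift [ 2.196 -0.4    0.   ]
A mid [0.5951 0.0227] shift [ 1.866 -0.4    0.   ]
C rim [0.4537 0.0177] shift [ 0.569 -0.965 -0.   ]
C mid [0.4835 0.0319] shift [ 0.899 -0.965 -0.   ]
top 0 tilt xy [0. 0.] z 0.0
scene 576 tilt xy [-0.023  0.001] z 0.1243
```

D is sound: 5.8 N at about 2 mm, roughly 2.8 N/mm, with no tilt. Next is B.

Emit:
{"name": "move_arm", "arguments": {
  "plan": [
    [[0, 0, 0, 0, 0, -0.3, 1], [0, 0, 0, 0.2, 0.07, -0.44, 1], [0, 0, 0, 0.5, 0.17, -0.44, 1], [0, 0, 0, 0.81, 0.28, -0.44, 1], [0, 0, 0, 0.81, 0.28, -0.44, 1], [0, 0, 0, 0.81, 0.28, -0.44, 1], [0, 0, 0, 0.81, 0.28, -0.44, 1], [0, 0, 0, 0.81, 0.28, -0.44, 1]]
  ]
}}

```text
t: 8.25
tcp_pos: [0.5281, -0.0841, 0.1896]
tool_rot: [0.975, 0.221, -0.0, -0.0]
force: [-0.5, -0.7, -0.5]
finger_gap: 0.002
```

Emit:
{"name": "move_arm", "arguments": {
  "plan": [
    [[0, 0, 0, 0.4, 0.14, 0, 1], [0, 0, 0, 0.82, 0.29, 0, 1], [0, 0, 0, 0.82, 0.29, 0.15, 1], [0, 0, 0, 0.82, 0.29, 0.3, 1], [0, 0, 0, 0.82, 0.29, 0.39, 1], [0, 0, 0, 0.82, 0.29, 0.42, 1], [0, 0, 0, 0.82, 0.29, 0.42, 1], [0, 0, 0, 0.82, 0.29, 0.42, 1]]
  ]
}}

```text
t: 9.25
tcp_pos: [0.6157, -0.0751, 0.1483]
tool_rot: [0.975, 0.221, 0.0, 0.0]
force: [0.6, -0.5, -0.2]
finger_gap: 0.002
```

Emit:
{"name": "move_arm", "arguments": {
  "plan": [
    [[0, 0, 0, 0, 0, 0.01, 1], [0, 0, 0, 0, 0, 0.02, 1], [0, 0, 0, 0, 0, 0.03, 1], [0, 0, 0, 0, 0, 0.03, 1], [0, 0, 0, 0, 0, 0.03, 1], [0, 0, 0, 0, 0, 0.03, 1], [0, 0, 0, 0, 0, 0.03, 1], [0, 0, 0, 0, 0, 0.03, 1]]
  ]
}}

```text
t: 10.25
tcp_pos: [0.6156, -0.0749, 0.1448]
tool_rot: [0.975, 0.221, 0.0, 0.0]
force: [-0.2, 0.0, 2.0]
finger_gap: -0.001
```

Contact at 2.0 N. I'll press 1 mm more to get the stiffness.

Emit:
{"name": "move_arm", "arguments": {
  "plan": [
    [[0, 0, 0, 0, 0, 0.005, 1], [0, 0, 0, 0, 0, 0.01, 1], [0, 0, 0, 0, 0, 0.01, 1], [0, 0, 0, 0, 0, 0.01, 1], [0, 0, 0, 0, 0, 0.01, 1], [0, 0, 0, 0, 0, 0.01, 1], [0, 0, 0, 0, 0, 0.01, 1], [0, 0, 0, 0, 0, 0.01, 1]]
  ]
}}

```text
t: 11.25
tcp_pos: [0.6157, -0.0749, 0.1438]
tool_rot: [0.975, 0.221, 0.0, 0.0]
force: [-0.7, 0.3, 5.4]
finger_gap: -0.0
```

```bash
python3 -c "
from h import *
show(); tilt(np.array([.5859,-.0889]))"
```

```text
t 11.25 tcp [ 0.6157 -0.0749  0.1438] F [-0.73  0.3   5.36] gap -0.0 zaxis [ 4.e-04 -1.e-04 -1.e+00] x [0.902 0.431 0.   ]
D rim [ 0.4445 -0.0939] shift [-1.626e+00 -5.670e-01 -1.000e-03]
D mid [ 0.4743 -0.0797] shift [-1.296e+00 -5.670e-01 -1.000e-03]
B rim [ 0.6157 -0.0747] shift [ 0.001 -0.002 -0.   ]
B mid [ 0.5859 -0.0889] shift [-0.329 -0.002 -0.   ]
A rim [0.6249 0.0369] shift [ 0.566 -0.969 -0.   ]
A mid [0.5951 0.0227] shift [ 0.236 -0.969 -0.   ]
C rim [0.4537 0.0177] shift [-1.061e+00 -1.534e+00 -1.000e-03]
C mid [0.4835 0.0319] shift [-7.310e-01 -1.534e+00 -1.000e-03]
top 30 tilt xy [-0.034 -0.141] z 0.115
scene 337 tilt xy [-0.006  0.023] z 0.1227
```

B is sound too, at about 3 N/mm. Next is A.

Emit:
{"name": "move_arm", "arguments": {
  "plan": [
    [[0, 0, 0, 0, 0, -0.3, 1], [0, 0, 0, 0.1, -0.2, -0.46, 1], [0, 0, 0, 0.35, -0.6, -0.46, 1], [0, 0, 0, 0.57, -0.97, -0.46, 1], [0, 0, 0, 0.57, -0.97, -0.46, 1], [0, 0, 0, 0.57, -0.97, -0.3, 1], [0, 0, 0, 0.57, -0.97, -0.18, 1], [0, 0, 0, 0.57, -0.97, -0.18, 1]]
  ]
}}

```text
t: 12.35
tcp_pos: [0.6238, 0.0363, 0.1595]
tool_rot: [0.975, 0.22, -0.002, -0.001]
force: [-0.7, -0.4, -1.0]
finger_gap: -0.005
```

Emit:
{"name": "move_arm", "arguments": {
  "plan": [
    [[0, 0, 0, 0, 0, 0.05, 1], [0, 0, 0, 0, 0, 0.08, 1], [0, 0, 0, 0, 0, 0.1, 1], [0, 0, 0, 0, 0, 0.12, 1], [0, 0, 0, 0, 0, 0.12, 1], [0, 0, 0, 0, 0, 0.12, 1], [0, 0, 0, 0, 0, 0.12, 1], [0, 0, 0, 0, 0, 0.12, 1]]
  ]
}}

```text
t: 13.35
tcp_pos: [0.6253, 0.0372, 0.1499]
tool_rot: [0.975, 0.221, 0.0, 0.0]
force: [0.6, 0.4, 0.9]
finger_gap: -0.003
```

Emit:
{"name": "move_arm", "arguments": {
  "plan": [
    [[0, 0, 0, 0, 0, 0.01, 1], [0, 0, 0, 0, 0, 0.015, 1], [0, 0, 0, 0, 0, 0.015, 1], [0, 0, 0, 0, 0, 0.015, 1], [0, 0, 0, 0, 0, 0.015, 1], [0, 0, 0, 0, 0, 0.015, 1], [0, 0, 0, 0, 0, 0.015, 1], [0, 0, 0, 0, 0, 0.015, 1]]
  ]
}}

```text
t: 14.35
tcp_pos: [0.6255, 0.0372, 0.1484]
tool_rot: [0.975, 0.221, 0.0, 0.0]
force: [2.2, 0.6, 3.0]
finger_gap: -0.001
```

```bash
python3 -c "
from h import *
show(); tilt(np.array([.5951,.0227]))"
```

```text
t 14.35 tcp [0.6255 0.0372 0.1484] F [2.21 0.58 3.04] gap -0.001 zaxis [ 9.e-04  1.e-04 -1.e+00] x [0.902 0.431 0.001]
D rim [ 0.4445 -0.0939] shift [-2.198e+00  4.030e-01 -1.000e-03]
D mid [ 0.4743 -0.0797] shift [-1.868e+00  4.030e-01 -1.000e-03]
B rim [ 0.6157 -0.0747] shift [-0.571  0.968 -0.   ]
B mid [ 0.5859 -0.0889] shift [-0.901  0.968 -0.   ]
A rim [0.6249 0.0369] shift [-0.006  0.    -0.   ]
A mid [0.5951 0.0227] shift [-0.336  0.    -0.   ]
C rim [0.4537 0.0177] shift [-1.634e+00 -5.640e-01 -1.000e-03]
C mid [0.4835 0.0319] shift [-1.304e+00 -5.640e-01 -1.000e-03]
top 83 tilt xy [-0.051  0.049] z 0.1303
scene 393 tilt xy [-0.09  -0.011] z 0.1288
```

A looks different: it's softer, pushes sideways and shows a tilt of about 0.09. I'll press 1.5 mm further to confirm.

Emit:
{"name": "move_arm", "arguments": {
  "plan": [
    [[0, 0, 0, 0, 0, 0.01, 1], [0, 0, 0, 0, 0, 0.015, 1], [0, 0, 0, 0, 0, 0.015, 1], [0, 0, 0, 0, 0, 0.015, 1], [0, 0, 0, 0, 0, 0.015, 1], [0, 0, 0, 0, 0, 0.015, 1], [0, 0, 0, 0, 0, 0.015, 1], [0, 0, 0, 0, 0, 0.015, 1]]
  ]
}}

```text
t: 15.45
tcp_pos: [0.6254, 0.0372, 0.1469]
tool_rot: [0.975, 0.221, 0.0, 0.0]
force: [4.7, 0.9, 3.9]
finger_gap: 0.004
```

```bash
python3 -c "
from h import *; from station import snapshot
tilt(np.array([.5951,.0227])); s=snapshot('scene'); i=s['img'][150:330,200:440,::-1]; cv2.imwrite('pics/s2.png',cv2.resize(i,None,fx=3,fy=3,interpolation=cv2.INTER_CUBIC))"
```

```text
top 82 tilt xy [-0.03   0.148] z 0.1342
scene 403 tilt xy [-0.14  -0.002] z 0.1294
```

View pics/s2.png

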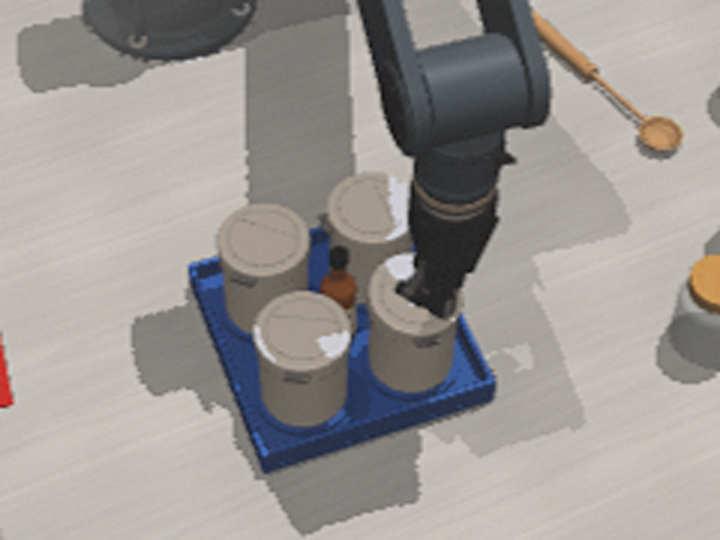

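The fingertips are on lid A around crop (430,300) and the lid is visibly tilted. The depth fit agrees: tilt 0.14 at 4 N, so A is the loose one. I'll lift, move over its middle and press there.

Emit:
{"name": "move_arm", "arguments": {
  "plan": [
    [[0, 0, 0, 0, 0, -0.07, 1], [0, 0, 0, 0, 0, -0.15, 1], [0, 0, 0, -0.15, 0, -0.15, 1], [0, 0, 0, -0.33, 0, -0.15, 1], [0, 0, 0, -0.33, 0, -0.15, 1], [0, 0, 0, -0.33, 0, -0.1, 1], [0, 0, 0, -0.33, 0, -0.06, 1], [0, 0, 0, -0.33, 0, -0.06, 1]]
  ]
}}

```text
t: 16.6
tcp_pos: [0.5953, 0.0231, 0.152]
tool_rot: [0.975, 0.221, -0.0, -0.0]
force: [-0.3, 0.7, 0.4]
finger_gap: -0.0
```

Emit:
{"name": "move_arm", "arguments": {
  "plan": [
    [[0, 0, 0, 0, 0, 0.01, 1], [0, 0, 0, 0, 0, 0.02, 1], [0, 0, 0, 0, 0, 0.03, 1], [0, 0, 0, 0, 0, 0.04, 1], [0, 0, 0, 0, 0, 0.05, 1], [0, 0, 0, 0, 0, 0.05, 1], [0, 0, 0, 0, 0, 0.05, 1], [0, 0, 0, 0, 0, 0.05, 1]]
  ]
}}

```text
t: 17.6
tcp_pos: [0.5955, 0.023, 0.1496]
tool_rot: [0.975, 0.221, 0.001, 0.0]
force: [-4.0, 0.5, 10.2]
finger_gap: -0.0
```

```bash
python3 -c "
from h import *
show()" | egrep "^t|A mid"
```

```text
t 17.6 tcp [0.5955 0.023  0.1496] F [-4.01  0.52 10.19] gap -0.0 zaxis [ 1.2e-03 -2.0e-04 -1.0e+00] x [0.902 0.431 0.001]
A mid [0.5951 0.0227] shift [-0.005  0.001 -0.   ]
```

The −4 N sideways force suggests I'm pressing slightly to the −x side of the middle. I'll lift, shift about 4 mm toward +x and press again.

Emit:
{"name": "move_arm", "arguments": {
  "plan": [
    [[0, 0, 0, 0, 0, -0.06, 1], [0, 0, 0, 0.04, 0.02, -0.06, 1], [0, 0, 0, 0.04, 0.02, -0.04, 1], [0, 0, 0, 0.04, 0.02, -0.02, 1], [0, 0, 0, 0.04, 0.02, 0, 1], [0, 0, 0, 0.04, 0.02, 0.01, 1], [0, 0, 0, 0.04, 0.02, 0.02, 1], [0, 0, 0, 0.04, 0.02, 0.02, 1]]
  ]
}}

```text
t: 18.6
tcp_pos: [0.5999, 0.0228, 0.1472]
tool_rot: [0.975, 0.221, 0.0, 0.0]
force: [-2.2, -0.2, 10.0]
finger_gap: -0.001
```

```bash
python3 -c "
from h import *
show(); tilt(np.array([.5951,.0227]))" | egrep "^t|A mid|scene"
```

```text
t 18.6 tcp [0.5999 0.0228 0.1472] F [-2.15 -0.16 10.04] gap -0.001 zaxis [ 5.e-04 -2.e-04 -1.e+00] x [0.902 0.431 0.   ]
A mid [0.5951 0.0227] shift [-0.043 -0.019 -0.   ]
top 0 tilt xy [0. 0.] z 0.0
scene 440 tilt xy [-0.023  0.003] z 0.1256
```

It's seating. I'll keep pressing straight down in steps.

Emit:
{"name": "move_arm", "arguments": {
  "plan": [
    [[0, 0, 0, 0, 0, 0.01, 1], [0, 0, 0, 0, 0, 0.02, 1], [0, 0, 0, 0, 0, 0.03, 1], [0, 0, 0, 0, 0, 0.03, 1], [0, 0, 0, 0, 0, 0.03, 1], [0, 0, 0, 0, 0, 0.03, 1], [0, 0, 0, 0, 0, 0.03, 1], [0, 0, 0, 0, 0, 0.03, 1]]
  ]
}}

```text
t: 19.7
tcp_pos: [0.5999, 0.0229, 0.1442]
tool_rot: [0.975, 0.221, 0.0, 0.0]
force: [-3.0, -0.0, 10.9]
finger_gap: -0.003
```

Emit:
{"name": "move_arm", "arguments": {
  "plan": [
    [[0, 0, 0, 0, 0, 0.01, 1], [0, 0, 0, 0, 0, 0.015, 1], [0, 0, 0, 0, 0, 0.015, 1], [0, 0, 0, 0, 0, 0.015, 1], [0, 0, 0, 0, 0, 0.015, 1], [0, 0, 0, 0, 0, 0.015, 1], [0, 0, 0, 0, 0, 0.015, 1], [0, 0, 0, 0, 0, 0.015, 1]]
  ]
}}

```text
t: 20.7
tcp_pos: [0.5999, 0.0228, 0.1434]
tool_rot: [0.975, 0.221, 0.0, 0.0]
force: [-2.8, -0.5, 13.9]
finger_gap: -0.001
```

Emit:
{"name": "move_arm", "arguments": {
  "plan": [
    [[0, 0, 0, 0, 0, 0.01, 1], [0, 0, 0, 0, 0, 0.015, 1], [0, 0, 0, 0, 0, 0.015, 1], [0, 0, 0, 0, 0, 0.015, 1], [0, 0, 0, 0, 0, 0.015, 1], [0, 0, 0, 0, 0, 0.015, 1], [0, 0, 0, 0, 0, 0.015, 1], [0, 0, 0, 0, 0, 0.015, 1]]
  ]
}}

```text
t: 21.7
tcp_pos: [0.5999, 0.0229, 0.1432]
tool_rot: [0.975, 0.221, 0.001, 0.0]
force: [-5.2, 0.8, 21.6]
finger_gap: 0.003
```

Emit:
{"name": "move_arm", "arguments": {
  "plan": [
    [[0, 0, 0, 0, 0, 0.01, 1], [0, 0, 0, 0, 0, 0.015, 1], [0, 0, 0, 0, 0, 0.015, 1], [0, 0, 0, 0, 0, 0.015, 1], [0, 0, 0, 0, 0, 0.015, 1], [0, 0, 0, 0, 0, 0.015, 1], [0, 0, 0, 0, 0, 0.015, 1], [0, 0, 0, 0, 0, 0.015, 1]]
  ]
}}

```text
t: 22.7
tcp_pos: [0.5999, 0.0229, 0.1431]
tool_rot: [0.975, 0.221, 0.001, 0.001]
force: [-7.2, 0.7, 28.4]
finger_gap: -0.004
```

There's a hard stop at 0.1432, which is 7.1 mm below first contact, with force rising to 28 N. The lid is home. I'll lift and re-check the rim lightly.

Emit:
{"name": "move_arm", "arguments": {
  "plan": [
    [[0, 0, 0, 0, 0, -0.1, 1], [0, 0, 0, 0, 0, -0.2, 1], [0, 0, 0, 0.14, 0, -0.2, 1], [0, 0, 0, 0.28, 0, -0.2, 1], [0, 0, 0, 0.28, 0, -0.15, 1], [0, 0, 0, 0.28, 0, -0.1, 1], [0, 0, 0, 0.28, 0, -0.07, 1], [0, 0, 0, 0.28, 0, -0.07, 1]]
  ]
}}

```text
t: 23.7
tcp_pos: [0.6245, 0.0349, 0.1446]
tool_rot: [0.975, 0.221, -0.001, -0.0]
force: [0.6, -0.0, 0.5]
finger_gap: 0.001
```

Emit:
{"name": "move_arm", "arguments": {
  "plan": [
    [[0, 0, 0, 0, 0, 0.01, 1], [0, 0, 0, 0, 0, 0.02, 1], [0, 0, 0, 0, 0, 0.023, 1], [0, 0, 0, 0, 0, 0.023, 1], [0, 0, 0, 0, 0, 0.023, 1], [0, 0, 0, 0, 0, 0.023, 1], [0, 0, 0, 0, 0, 0.023, 1], [0, 0, 0, 0, 0, 0.023, 1]]
  ]
}}

```text
t: 24.7
tcp_pos: [0.6253, 0.0349, 0.1432]
tool_rot: [0.975, 0.221, 0.0, 0.0]
force: [-0.7, -1.0, 4.2]
finger_gap: 0.005
```

At the rim it now stops at 0.1432 under 4.2 N and doesn't rock. I'll retreat and check.

Emit:
{"name": "move_arm", "arguments": {
  "plan": [
    [[0, 0, 0, 0, 0, -0.15, 1], [0, 0, 0, 0, 0, -0.5, 1], [0, 0, 0, 0, 0, -1, 1], [0, 0, 0, 0, 0, -1, 1], [0, 0, 0, 0, 0, -1, 1], [0, 0, 0, 0, 0, -1, 1], [0, 0, 0, 0, 0, -1, 1], [0, 0, 0, 0, 0, -1, 1]]
  ]
}}

```text
t: 25.7
tcp_pos: [0.6247, 0.035, 0.242]
tool_rot: [0.975, 0.221, -0.001, -0.0]
force: [-0.3, 0.6, -0.9]
finger_gap: -0.002
```

Emit:
{"name": "move_arm", "arguments": {
  "plan": [
    [[0, 0, 0, 0, -0.3, -0.2, 1], [0, 0, 0, 0, -0.6, -0.4, 1], [0, 0, 0, 0, -1, -0.5, 1], [0, 0, 0, 0, -1, -0.5, 1], [0, 0, 0, 0, -1, -0.5, 1], [0, 0, 0, 0, -1, -0.5, 1], [0, 0, 0, 0, -1, -0.5, 1], [0, 0, 0, 0, -1, -0.5, 1]]
  ]
}}

```text
t: 26.7
tcp_pos: [0.5821, 0.1246, 0.2926]
tool_rot: [0.975, 0.221, -0.0, -0.0]
force: [0.4, -0.2, -0.4]
finger_gap: -0.002
```

```bash
python3 -c "
from h import *; from station import snapshot
show(); 
for c in ([.5951,.0227],[.5859,-.0889],[.4835,.0319],[.4743,-.0797]): tilt(np.array(c))
s=snapshot('scene'); i=s['img'][150:330,200:440,::-1]; cv2.imwrite('pics/s3.png',cv2.resize(i,None,fx=3,fy=3,interpolation=cv2.INTER_CUBIC))" | egrep "^t|scene|top"
```

```text
t 26.7 tcp [0.5821 0.1246 0.2926] F [ 0.4  -0.24 -0.4 ] gap -0.002 zaxis [-5.e-04 -0.e+00 -1.e+00] x [ 0.903  0.43  -0.   ]
top 590 tilt xy [ 0.003 -0.003] z 0.1213
scene 640 tilt xy [-0.004  0.014] z 0.1219
top 597 tilt xy [-0.002  0.003] z 0.1229
scene 687 tilt xy [-0.013  0.002] z 0.1241
top 635 tilt xy [0.01  0.013] z 0.1264
scene 579 tilt xy [-0.016  0.006] z 0.1267
top 625 tilt xy [-0.001  0.01 ] z 0.1255
scene 602 tilt xy [-0.01   0.004] z 0.1262
```

View pics/s3.png

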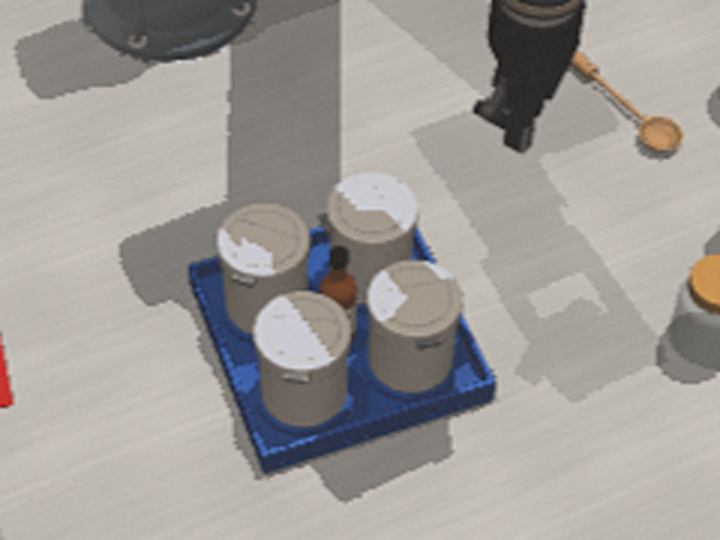

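Lid A at crop (415,297) is level and about 7 mm lower, from 0.1285 to 0.1216. The dropper at (338,265) hasn't moved and the gripper is clear near (520,120). I'm handing in.

```bash
python3 -c "
from station import manip
print(manip.sign_off())"
```

```text
the job is handed in; nothing more can be done
None
```

The loose lid was on the far-left canister as the robot sees it (about x 0.596, y 0.023). It is now pressed fully home and level, and I handed the job in at about 27 s of the 48 s allowed.

**Finding it:** I pressed lightly near the rim of three lids, one after another.
- **Near-right and far-right:** these were sound. They were stiff, at about 3 N per mm, and I pushed them with at most 5.8 N (end-of-step reading).
- **Far-left:** this one rocked, tilting about 0.14 rad under 4 N.
- **Near-left:** I didn't touch it, since the loose lid was already found.

**Seating it:** My first press in the middle landed slightly off-centre and pushed sideways, so I lifted, shifted 4–5 mm and pressed again. The lid went down with 10–14 N to a hard stop about 7 mm below where I first touched it. I held it there up to 28 N.

**Last checks:**
- **Rim press:** a light press of 4.2 N at the rim of that lid no longer rocks it.
- **Lid height:** the cameras show its top dropped from 128.5 mm to about 121.6 mm.
- **Level:** the fitted tilt is at most 0.014 rad, within the measurement noise. The other three lids look unchanged.
- **Dropper and gripper:** the dropper stands where it was, and the gripper is clear of everything.

No check failed. The hand-in gives no verdict, so the result rests on these readings.

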